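Isolate the panel and draw the long fuse carrier

ROBOT

A 6-joint arm with a two-finger parallel gripper is mounted at the origin on a cart in front of the work surface, level with it; the furniture and walls round the work are solid. World frame = base frame: x ahead of the robot, y to its left, z up, the work surface at z = 0. Lengths are in m, angles in rad, forces in N, time in s.
With the tool pointing down it reaches from about 0.325 to 0.85 m from the base axis. Payload 4.4 kg.
Tool frame: the origin (TCP) lies at the centre of the arm's flange, where the gripper is bolted on; the fingertips stand 199 mm ahead of it and the grasp point (between the pads) lies 180 mm ahead of it; z points along the fingers, y is the line along which they close (so a half turn about z gives the same grasp; the last joint's range is limited). The gripper opens to 94 mm and grips with 3 to 60 N. Pads are 16 mm wide; open, the fingers measure 119 mm over their backs; the gripper's body (75 mm by 177 mm) begins 78 mm behind the grasp point.
Start: joints at [-1.315, 0.207, 1.542, -0, 1.393, -0.15], TCP at [0.227, -0.528, 0.405] pointing down, gripper open.
Joint ranges: [-2.73, 2.73], [-0.86, 2.22], [0.23, 2.46], [-1.11, 4.25], [0.08, 2.63], [-2.82, 2.82]. Speed limits (rad/s): [2.79, 2.79, 3.14, 3.14, 3.14, 3.14].

INTERFACE

Orientations are given as a 3x3 rotation matrix whose columns are the frame's x, y, z axes.
In Python, from workcell import bot gives the robot as it stands.
- The arm moves only by the tool move_arm, never from a script. Its argument "targets" is a list that holds one entry, the list of rows, each a list of 6 numbers: the shift along the tool's x, y, z in units of 50 mm (1.0 is 50 mm), then the turn, a rotation vector about the tool's x, y, z in units of 6 degrees (1.0 is 6 degrees). A call has 1 to 12 rows; each row is the pose to reach, as a shift and turn from the pose commanded when the call began, along the tool's axes at that moment; what a row does not reach only later rows make up. A row lasts 1/10 s, in which the tool goes at most 50 mm and 8.59 degrees, less where a joint would pass 70% of its speed; a pose out of reach is approached as far as the arm can. A call with a gripper value outside its range is refused whole. "gripper" is the closure in counts, from 0 (fully open) to 255 (shut), set as the call begins (left out, the last holds). The fingers move at their own pace and stop on an object; "grip_force" is the grip in N (left out, the last holds). Time passes only in rows, so rows that repeat a pose let the fingers close. It gives the time, the measured TCP pose, the force, the opening and the grip force at its end, in the units of the state.
- bot.read_state(): the state, without advancing time (a new reading comes with each control period).
- bot.snapshot(name): name is "scene" or "top" or "wrist"; returns a dict with "img" (420x560x3 uint8, red, green, blue), "intrinsics" (3x3 intrinsics, pixels), "k1" (the pictures are not rectified: a ray, as slopes to the right and down, at radius r is drawn at 1 + k1 r^2 times it, then the intrinsics apply), "cam_to_world" (4x4, takes a point from camera to world coordinates). Camera axes: x right, y up, looking along -z (the intrinsics and any distortion apply to the point x, -y, -z); pixel columns grow to the right and rows downward; lengths in m; the calibration is good to about 2 mm. A picture is of the moment at which its call begins. There is no depth.
- bot.close_job(): hands the job in; it is judged then, once.
The state is a dict: "clock": time; "joints": joint angles; "joint_vel": joint speeds; "joint_efforts": joint torques, N m; "position": TCP position; "ee_rot": TCP orientation; "contact_force": force on the tool from outside, world axes, zero at the start; "torque": the same for the moment, N m; "finger_gap": finger opening in m; "grasp_force": force on a finger pad.
Only numpy, scipy, OpenCV 4.12 (cv2) and the standard library are available. Lean on these libraries where they do the work, as an engineer would, in place of code of your own. Each camera call takes 0.05 s, during which the arm holds its last target. There are 200 camera calls.

TASK

Switch the fuse panel off by throwing the isolator's handle fully over, away from the front edge of the plate. Then take hold of the longer of the two fuse carriers by its two side catches, pinch them fully together while it still sits in its base, lift it straight out and finish holding it still and upright, catches still pinched, with its underside about 10 cm higher than where it sat. Leave the shorter carrier seated, and leave the spanner and gear on the plate where they lie.

Things in the scene. Friction and masses are not known exactly. Their poses are not given: they have to be found in the camera images.
- panel: Shallow grey enclosure fixed on the bench, an aluminium mounting plate on top: 200 (x) x 400 (y) mm, plate's top 80 mm above the bench; a grey terminal strip, 27 mm higher, along its back (+x) edge. Origin: centre of underside; x from the front edge (nearer the robot) to the strip, y to the left. On the plate, 130 mm apart along y in changing order: isolator and two fuse bases, axes parallel.
- isolator: Isolator switch fixed to the plate: grey housing 70 x 84 mm, 32 mm high. Origin at the centre of its underside (80 mm above the bench), axes as the plate's. The handle's hinge runs along its y axis 30 mm above the origin.
- isolator_handle (a joint): Angle of the isolator's U-shaped handle, rad. 0 = on, leaning 0.6 rad towards the plate's front (-x); 1.2 = off, at its stop, leaning 0.6 rad to the back (+x). It stays where left; about 3.5 N at the bar moves it.
- handle_bar (a point): Centre of the handle's black cross bar, 12 mm thick, lying along the isolator's y, 75 mm from the hinge line. The bar joins two thin steel arms (8 mm thick, centres 54 mm apart), with 46 mm free between them.
- base_long: Black open-topped fuse base of the long carrier, fixed to the plate, 98 (x) x 92 (y) x 34 mm high. Origin: centre of its underside, 80 mm above the bench; axes as the plate's. The carrier stands on its inner floor, 6 mm above the origin, between guides up to the rim with 1.5 mm play; lips inside hold the carrier's hooks down.
- carrier_long: Carrier to take out: loose grey frame 80 (x) x 34 (y) x 76 mm high, white fuse in it, 0.2-0.35 kg. Origin: centre of underside, axes as its base's. On each y side a black catch plate, 30 mm wide in x, 4 to 72 mm above the origin, clear of the base above 28 mm; outer faces 60 mm apart, 46 when fully pinched. Hooks at their feet lock it in unless both are pinched.
- long_catch_left (a joint): Inward travel of the long carrier's +y catch, m: 0 free, 0.007 fully pinched (stop). Spring: 3.5 N to start, 8.4 N at the stop; its hook is clear of the lip from 0.005.
- long_catch_right (a joint): The same for its -y catch.
- base_short: Black fuse base like base_long but 74 mm long in x, holding the short carrier.
- carrier_short: Short carrier, to be left seated: like the long one but 56 mm long in x. Origin at the centre of its underside, 6 mm above its base's origin when seated.
- spanner: Small combination spanner, 144 x 20 x 7 mm, lying loose on the plate's front strip. Origin at the middle of its underside. To be left alone.
- gear: Small metal gear, 44 mm across, 17 mm high, lying loose on the plate's front strip. Origin at the centre of its underside. To be left alone.

How it is judged:
By the outcome, as a careful person would: the job done as asked, in the order asked, and still so for the second after the job is handed in, while the arm keeps its last pose, push and grip.
It also fails if it takes over 45 s, if anything falls off the work surface, if the arm or the gripper's body presses on something with over 40 N, if the wrist force passes 120 N, or if a joint passes its speed limit or range.

## Working session

There is one attempt and no reset: what is moved stays moved. The work goes in short steps, Python scripts to look and compute and a tool call to move; the robot and the scene stay as the last step left them, time stands still between calls to the robot, and variables do not carry over. Pictures are saved under pics/ and viewed, at most 10 in all, crops included, and the job is handed in when it is done.

Besides the shell and the picture viewer there is one more tool, called by a JSON object that holds its "method" and its "body", one argument or row to a line. move_arm: Moves the arm, as the interface text tells. Its arguments: {"type":"object","properties":{"targets":{"type":"array"},"gripper":{"type":"number"},"grip_force":{"type":"number"}},"required":["targets"]}

```bash
mkdir -p pics; ls; python3 - <<'E'
from workcell import bot
import cv2,json,numpy as np
s=bot.read_state();print({k:np.round(v,3).tolist() for k,v in s.items()})
for n in("scene","top"):
    d=bot.snapshot(n);cv2.imwrite(f"pics/{n}0.png",d["img"][:,:,::-1]);np.savez(n+"0.npz",**d)
    print(n,np.round(d["intrinsics"],1).tolist(),d["k1"],np.round(d["cam_to_world"],3).tolist())
E
```

```text
pics
{'clock': 0.0, 'joints': [-1.315, 0.207, 1.543, -0.0, 1.393, -0.15], 'joint_vel': [-0.0, -0.0, 0.0, 0.001, 0.002, -0.002], 'joint_efforts': [0.001, -37.087, -28.142, 0.07, 0.036, -0.0], 'position': [0.227, -0.528, 0.403], 'ee_rot': [[0.919, 0.395, -0.001], [0.395, -0.919, 0.002], [0.0, -0.002, -1.0]], 'contact_force': [-0.425, -0.579, 0.069], 'torque': [-0.032, 0.026, 0.013], 'grasp_force': 0.0, 'finger_gap': 0.094}
scene [[444.9, 0.0, 279.1], [0.0, 444.9, 216.8], [0.0, 0.0, 1.0]] -0.1470612820574272 [[-0.895, 0.287, -0.342, 0.203], [-0.447, -0.579, 0.682, 0.434], [-0.002, 0.763, 0.646, 0.665], [0.0, 0.0, 0.0, 1.0]]
top [[440.6, 0.0, 275.0], [0.0, 440.6, 212.0], [0.0, 0.0, 1.0]] 0.016379253039205514 [[-0.059, 0.974, -0.217, 0.304], [-0.998, -0.058, 0.011, -0.121], [-0.001, 0.217, 0.976, 0.943], [0.0, 0.0, 0.0, 1.0]]
```

View pics/top0.png

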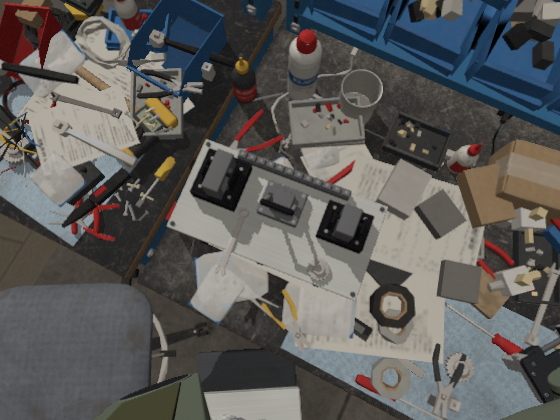

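View pics/scene0.png

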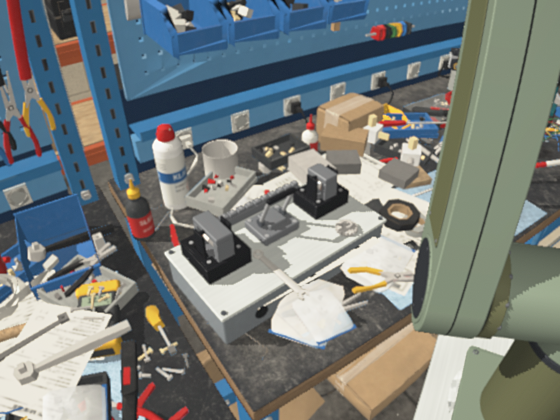

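```bash
python3 - <<'E'
import cv2
a=cv2.imread("pics/top0.png")[130:310,155:400]
cv2.imwrite("pics/top0c.png",cv2.resize(a,None,fx=3.2,fy=3.2,interpolation=cv2.INTER_CUBIC))
E
```

```text
(no output)
```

View pics/top0c.png

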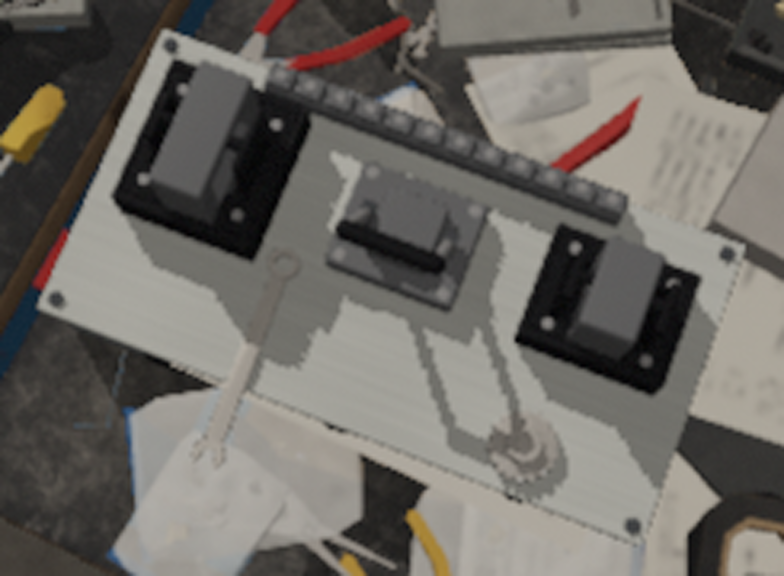

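```bash
cat > h.py <<'E'
import numpy as np,cv2
from workcell import bot
def ray(d,uv):
    K=d["intrinsics"];k=float(d["k1"]);T=np.array(d["cam_to_world"])
    p=(np.array(uv,float)-[K[0,2],K[1,2]])/[K[0,0],K[1,1]];q=p.copy()
    for _ in range(20): q=p/(1+k*(q**2).sum(-1,keepdims=True))
    v=np.c_[q[:,0],-q[:,1],-np.ones(len(q))]@T[:3,:3].T
    return T[:3,3],v
def onz(d,uv,z):
    o,v=ray(d,uv);return o+v*((z-o[2])/v[:,2])[:,None]
def fitrect(P,lx,ly):
    # P order: (+x,+y),(+x,-y),(-x,-y),(-x,+y)
    M=np.array([[lx,ly],[lx,-ly],[-lx,-ly],[-lx,ly]])/2
    c=P[:,:2].mean(0);H=M.T@(P[:,:2]-c);a=np.arctan2(H[0,1]-H[1,0],H[0,0]+H[1,1])
    R=np.array([[np.cos(a),-np.sin(a)],[np.sin(a),np.cos(a)]])
    return c,a,np.linalg.norm(M@R.T+c-P[:,:2],axis=1)
E
python3 - <<'E'
from h import *
d=np.load("top0.npz")
f=lambda p:(np.array(p)+.5)/3.2-.5+[155,130]
np.set_printoptions(precision=4,suppress=True)
print("plate",*fitrect(onz(d,f([(165,30),(745,243),(640,540),(40,308)]),.08),.2,.4))
print("baseL",*fitrect(onz(d,f([(177,60),(310,118),(253,257),(115,197)]),.114),.098,.092))
print("baseS",*fitrect(onz(d,f([(556,225),(700,272),(660,392),(516,340)]),.114),.074,.092))
print("carL",*fitrect(onz(d,f([(205,62),(257,82),(207,205),(152,185)]),.162),.08,.034))
b=onz(d,f([(340,228),(443,265)]),.172);print("bar",b,b.mean(0))
E
```

```text
plate [ 0.4877 -0.1359] -0.42827068201037755 [0.0031 0.0018 0.0039 0.0026]
baseL [ 0.5606 -0.0299] -0.453324217914539 [0.0009 0.0036 0.0017 0.0029]
baseS [ 0.4536 -0.2621] -0.4043542839519856 [0.0011 0.0019 0.002  0.0011]
carL [ 0.5607 -0.0308] -0.41758778002939245 [0.0004 0.0008 0.0003 0.0002]
bar [[ 0.4969 -0.1059  0.172 ]
 [ 0.4722 -0.1624  0.172 ]] [ 0.4845 -0.1341  0.172 ]
```

{"method": "move_arm", "body": {
  "targets": [
    [[0.6,-0.6,-0.1,0,0,0.7],[1.2,-1.2,-0.2,0,0,1.4],[1.8,-1.8,-0.3,0,0,2.1],[2.4,-2.4,-0.4,0,0,2.8],[3.0,-3.0,-0.5,0,0,3.5],[3.6,-3.6,-0.6,0,0,4.2],[4.2,-4.3,-0.7,0,0,4.9],[4.8,-4.9,-0.8,0,0,5.6],[5.4,-5.5,-0.9,0,0,6.3],[6.0,-6.1,-1.0,0,0,7.0],[6.5,-6.7,-1.0,0,0,7.9],[6.5,-6.7,-1.0,0,0,7.9]]
  ],
  "gripper": 255,
  "grip_force": 20
}}

```text
clock: 1.3
position: [0.3937, -0.0886, 0.4545]
ee_rot: [[0.915, -0.404, 0.0], [-0.404, -0.915, 0.002], [-0.0, -0.002, -1.0]]
contact_force: [-0.4, -1.5, -0.3]
finger_gap: 0.0019
grasp_force: 0.0
```

```bash
python3 - <<'E'
from h import *
np.set_printoptions(precision=4,suppress=True)
d=bot.snapshot("wrist");np.savez("w1.npz",**d);cv2.imwrite("pics/w1.png",d["img"][:,:,::-1])
s=bot.read_state();print(s["position"],s["ee_rot"],s["joints"],s["finger_gap"]);print(d["cam_to_world"],d["k1"])
E
```

```text
[ 0.3934 -0.0904  0.4543] [[ 0.9148 -0.4039 -0.0006]
 [-0.4039 -0.9148  0.0001]
 [-0.0006  0.0002 -1.    ]] [-0.4409 -0.2147  1.8585 -0.0002  1.4984  1.5457] 0.000527872839738942
[[-0.4037  0.8829  0.2398  0.4621]
 [-0.9149 -0.3893 -0.1068 -0.1182]
 [-0.001  -0.2626  0.9649  0.4337]
 [ 0.      0.      0.      1.    ]] 0.020750489054807125
```

View pics/w1.png

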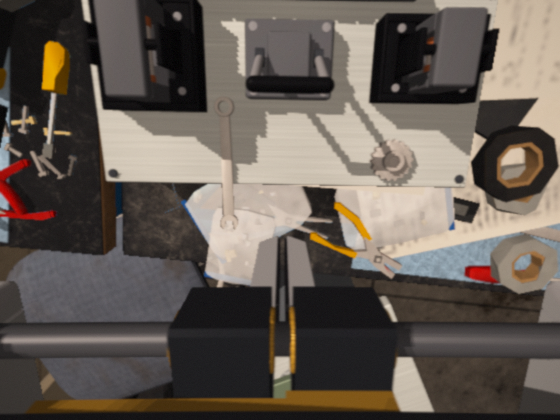

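```bash
python3 - <<'E'
from h import *
np.set_printoptions(precision=4,suppress=True)
d=np.load("w1.npz")
b=onz(d,[(248,85),(332,85)],.172);print("bar",b,b.mean(0),np.arctan2(-(b[0]-b[1])[0],(b[0]-b[1])[1]))
e=onz(d,[(107,182),(474,186)],.08);print("edge",e,np.linalg.norm(e[0]-e[1]),e.mean(0),np.arctan2(-(e[0]-e[1])[0],(e[0]-e[1])[1]))
f=onz(d,[(247,97),(334,94)],.082);print("iso front",f,f.mean(0),np.linalg.norm(f[0]-f[1]))
# bar in two views
t=np.load("top0.npz");g=(np.array([(340,228),(443,265)])+.5)/3.2-.5+[155,130]
for u,w in zip(g,[(248,85),(332,85)]):
    o1,v1=ray(t,[u]);o2,v2=ray(d,[w])
    x=np.linalg.lstsq(np.c_[v1[0],-v2[0]],o2-o1,rcond=None)[0];print(o1+x[0]*v1[0],o2+x[1]*v2[0])
E
```

```text
bar [[ 0.4948 -0.1043  0.172 ]
 [ 0.4691 -0.1626  0.172 ]] [ 0.4819 -0.1335  0.172 ] -0.4160185605515891
edge [[ 0.4778  0.0865  0.08  ]
 [ 0.3098 -0.2831  0.08  ]] 0.40597385409421677 [ 0.3938 -0.0983  0.08  ] -0.42653627331771293
iso front [[ 0.4961 -0.0936  0.082 ]
 [ 0.4626 -0.1766  0.082 ]] [ 0.4793 -0.1351  0.082 ] 0.0895422616075005
[ 0.4923 -0.1062  0.1905] [ 0.4925 -0.1053  0.1905]
[ 0.4694 -0.1617  0.1845] [ 0.4687 -0.1605  0.1843]
```

{"method": "move_arm", "body": {
  "targets": [
    [[0.3,0,0.4,0,0,0],[0.6,0.05,0.8,0,0,0],[0.9,0.1,1.2,0,0,0],[1.1,0.1,1.6,0,0,0],[1.1,0.1,2.0,0,0,0.1],[1.1,0.1,2.1,0,0,0.1],[1.1,0.1,2.1,0,0,0.1]]
  ]
}}

```text
clock: 2.05
position: [0.4408, -0.1201, 0.3485]
ee_rot: [[0.908, -0.42, -0.003], [-0.42, -0.908, 0.001], [-0.003, 0.0, -1.0]]
contact_force: [0.2, 0.4, 0.2]
finger_gap: 0.0003
grasp_force: 0.0
```

{"method": "move_arm", "body": {
  "targets": [
    [[0.16,0,0,0,0,0],[0.32,0,0,0,0,0],[0.48,0,0,0,0,0],[0.64,0,0,0,0,0],[0.8,0,0,0,0,0],[0.8,0,0,0,0,0]]
  ]
}}

```text
clock: 2.65
position: [0.4785, -0.1363, 0.3499]
ee_rot: [[0.908, -0.418, -0.0], [-0.418, -0.908, 0.0], [-0.0, 0.0, -1.0]]
contact_force: [-0.5, 1.0, 1.2]
finger_gap: 0.0006
grasp_force: 0.6
```

{"method": "move_arm", "body": {
  "targets": [
    [[0.14,0,0,0,0,0],[0.28,0,0,0,0,0],[0.42,0,0,0,0,0],[0.56,0,0,0,0,0],[0.7,0,0,0,0,0],[0.84,0,0,0,0,0],[0.98,0,0,0,0,0],[1.1,0,0,0,0,0],[1.1,0,0,0,0,0]]
  ]
}}

```text
clock: 3.55
position: [0.5278, -0.1591, 0.3482]
ee_rot: [[0.908, -0.419, -0.003], [-0.419, -0.908, 0.001], [-0.003, -0.0, -1.0]]
contact_force: [-4.4, 1.2, -3.1]
finger_gap: 0.0003
grasp_force: 2.2
```

```bash
python3 - <<'E'
from h import *
d=bot.snapshot("top");np.savez("t2.npz",**d);a=d["img"][130:310,155:400,::-1]
b=bot.snapshot("scene")["img"][150:290,160:400,::-1]
cv2.imwrite("pics/t2.png",np.vstack([cv2.resize(a,(400,294)),cv2.resize(b,(400,233))]))
E
```

```text
(no output)
```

View pics/t2.png

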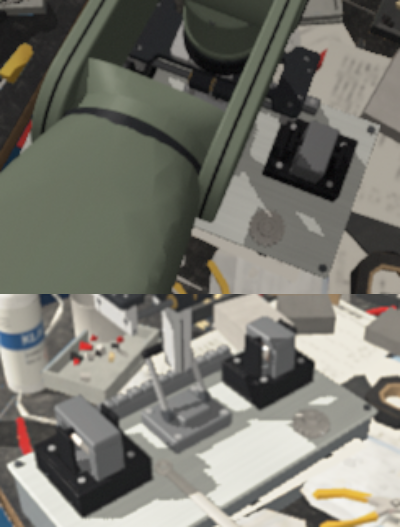

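The lower (scene) half shows the handle leaning back, past vertical, with the fingers behind it. I'll keep pushing until it reaches the stop.

{"method": "move_arm", "body": {
  "targets": [
    [[0.06,0,0,0,0,0],[0.12,0,0,0,0,0],[0.18,0,0,0,0,0],[0.18,0,0,0,0,0]]
  ]
}}

```text
clock: 4.05
position: [0.5344, -0.1621, 0.3482]
ee_rot: [[0.908, -0.419, -0.007], [-0.419, -0.908, 0.003], [-0.008, 0.0, -1.0]]
contact_force: [-8.7, 4.1, -4.0]
finger_gap: 0.0004
grasp_force: 4.7
```

{"method": "move_arm", "body": {
  "targets": [
    [[0.06,0,0,0,0,0],[0.12,0,0,0,0,0],[0.12,0,0,0,0,0]]
  ]
}}

```text
clock: 4.35
position: [0.537, -0.1631, 0.348]
ee_rot: [[0.908, -0.418, -0.02], [-0.418, -0.908, 0.008], [-0.022, 0.001, -1.0]]
contact_force: [-22.9, 10.1, 8.5]
finger_gap: 0.0005
grasp_force: 12.4
```

{"method": "move_arm", "body": {
  "targets": [
    [[-0.3,0,0,0,0,0],[-0.8,0,0,0,0,0],[-1.2,0,-0.5,0,0,0],[-1.5,0,-1.2,0,0,0],[-1.9,-0.3,-1.5,0,0,0],[-1.9,-1.0,-1.5,0,0,0],[-1.9,-1.7,-1.5,0,0,0],[-1.9,-2.3,-1.5,0,0,0],[-1.9,-2.6,-1.5,0,0,0],[-1.9,-2.6,-1.5,0,0,0],[-1.9,-2.6,-1.5,0,0,0]]
  ],
  "gripper": 0
}}

```text
clock: 5.45
position: [0.5098, -0.008, 0.4253]
ee_rot: [[0.908, -0.418, 0.002], [-0.418, -0.908, -0.001], [0.002, 0.0, -1.0]]
contact_force: [-0.4, -0.6, -0.8]
finger_gap: 0.0852
grasp_force: 0.0
```

```bash
python3 - <<'E'
from h import *
np.set_printoptions(precision=4,suppress=True)
d=bot.snapshot("wrist");np.savez("w3.npz",**d);cv2.imwrite("pics/w3.png",d["img"][:,:,::-1])
s=bot.read_state();print(s["position"],s["ee_rot"],s["finger_gap"],d["cam_to_world"][:3,3])
E
```

```text
[ 0.5096 -0.0084  0.425 ] [[ 0.9079 -0.4193  0.0012]
 [-0.4193 -0.9079 -0.001 ]
 [ 0.0015  0.0004 -1.    ]] 0.08903775028263847 [ 0.5777 -0.0388  0.4048]
```

View pics/w3.png

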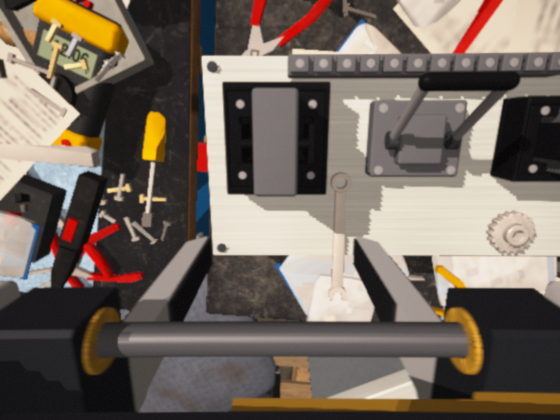

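```bash
python3 - <<'E'
from h import *
np.set_printoptions(precision=4,suppress=True)
d=np.load("w3.npz")
s=bot.read_state();R=s["ee_rot"];p=s["position"]
c,a,r=fitrect(onz(d,[(253,88),(298,88),(298,195),(252,195)],.162),.08,.034);print("car",c,a,r)
cb,ab,rb=fitrect(onz(d,[(225,83),(330,83),(328,194),(227,194)],.114),.098,.092);print("base",cb,ab,rb)
print("yaw",np.arctan2(R[1][0],R[0][0]))
for q in(c,cb): print("tool delta units",np.array(R).T@(np.r_[q,.135+.18]-p)/.05)
b=onz(d,[(424,81),(515,80)],.172);print("bar",b.mean(0))
E
```

```text
car [ 0.5638 -0.0273] -0.44036021706766 [0.0018 0.0015 0.0015 0.0014]
base [ 0.5624 -0.0279] -0.4336222629625631 [0.0022 0.002  0.0013 0.0012]
yaw -0.4326636704958793
tool delta units [ 1.1392 -0.1118  2.2022]
tool delta units [ 1.1187 -0.0897  2.2022]
bar [ 0.5474 -0.1633  0.172 ]
```

{"method": "move_arm", "body": {
  "targets": [
    [[0.4,0,0,0,0,0],[0.8,-0.1,0,0,0,0],[1.1,-0.1,0.2,0,0,0],[1.1,-0.1,0.6,0,0,0],[1.1,-0.1,1.0,0,0,0],[1.1,-0.1,1.4,0,0,0],[1.1,-0.1,1.7,0,0,0],[1.1,-0.1,1.9,0,0,0],[1.1,-0.1,2.1,0,0,0],[1.1,-0.1,2.1,0,0,0]]
  ]
}}

```text
clock: 6.5
position: [0.5611, -0.0262, 0.3184]
ee_rot: [[0.908, -0.419, -0.002], [-0.419, -0.908, 0.0], [-0.002, 0.001, -1.0]]
contact_force: [0.4, 0.3, -0.1]
finger_gap: 0.0941
grasp_force: 0.0
```

```bash
python3 - <<'E'
from h import *
np.set_printoptions(precision=4,suppress=True)
d=bot.snapshot("wrist");b=bot.snapshot("scene")["img"][160:300,150:350,::-1]
cv2.imwrite("pics/w4.png",np.vstack([d["img"][120:,:,::-1],cv2.resize(b,(400,280))[:,:400].repeat(1,0) if 0 else cv2.copyMakeBorder(cv2.resize(b,(400,280)),0,0,0,160,0)]))
s=bot.read_state();print(s["position"],s["contact_force"],s["finger_gap"])
E
```

```text
[ 0.5618 -0.0261  0.3201] [-1.2042  1.1092  1.6979] 0.09406829085243207
```

View pics/w4.png

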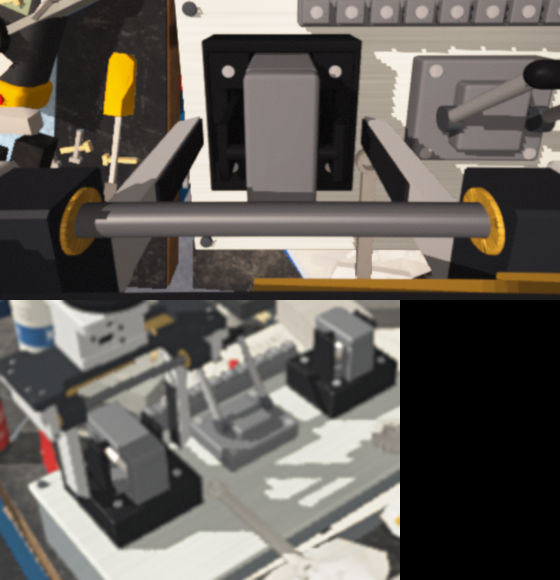

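The carrier is centred between the fingers (fingertips at about columns 203 and 362, carrier centre 282), and the tips are just above the base rim. I'll pinch now.

{"method": "move_arm", "body": {
  "targets": [
    [[0,0,0,0,0,0],[0,0,0,0,0,0],[0,0,0,0,0,0],[0,0,0,0,0,0],[0,0,0,0,0,0],[0,0,0,0,0,0],[0,0,0,0,0,0],[0,0,0,0,0,0]]
  ],
  "gripper": 255,
  "grip_force": 30
}}

```text
clock: 7.4
position: [0.5617, -0.0261, 0.3204]
ee_rot: [[0.908, -0.419, 0.001], [-0.419, -0.908, -0.0], [0.001, 0.0, -1.0]]
contact_force: [-1.9, -0.1, 4.8]
finger_gap: 0.0436
grasp_force: 30.0
```

{"method": "move_arm", "body": {
  "targets": [
    [[0,0,-0.1,0,0,0],[0,0,-0.2,0,0,0],[0,0,-0.3,0,0,0],[0,0,-0.3,0,0,0]]
  ]
}}

```text
clock: 7.8
position: [0.5618, -0.026, 0.3353]
ee_rot: [[0.908, -0.419, 0.001], [-0.419, -0.908, -0.0], [0.001, -0.0, -1.0]]
contact_force: [0.7, -0.2, -1.4]
finger_gap: 0.0437
grasp_force: 30.0
```

{"method": "move_arm", "body": {
  "targets": [
    [[0,0,-0.15,0,0,0],[0,0,-0.35,0,0,0],[0,0,-0.55,0,0,0],[0,0,-0.75,0,0,0],[0,0,-0.95,0,0,0],[0,0,-1.15,0,0,0],[0,0,-1.35,0,0,0],[0,0,-1.5,0,0,0],[0,0,-1.65,0,0,0],[0,0,-1.7,0,0,0],[0,0,-1.7,0,0,0],[0,0,-1.7,0,0,0]]
  ]
}}

```text
clock: 9.0
position: [0.5614, -0.026, 0.4192]
ee_rot: [[0.908, -0.419, -0.001], [-0.419, -0.908, 0.0], [-0.001, 0.0, -1.0]]
contact_force: [0.5, -0.4, -1.9]
finger_gap: 0.0435
grasp_force: 30.0
```

```bash
python3 - <<'E'
from h import *
np.set_printoptions(precision=4,suppress=True)
d=bot.snapshot("wrist");b=bot.snapshot("scene")["img"][110:300,140:390,::-1]
cv2.imwrite("pics/w5.png",np.hstack([cv2.resize(d["img"][:,:,::-1],(400,300)),cv2.resize(b,(395,300))]))
s=bot.read_state();print(s["position"],s["contact_force"],s["finger_gap"],s["joint_vel"])
E
```

```text
[ 0.5614 -0.026   0.419 ] [-0.2734  0.6021 -1.8475] 0.043832350916124016 [-0.0003  0.0011  0.0011 -0.0004  0.0003 -0.0009]
```

View pics/w5.png

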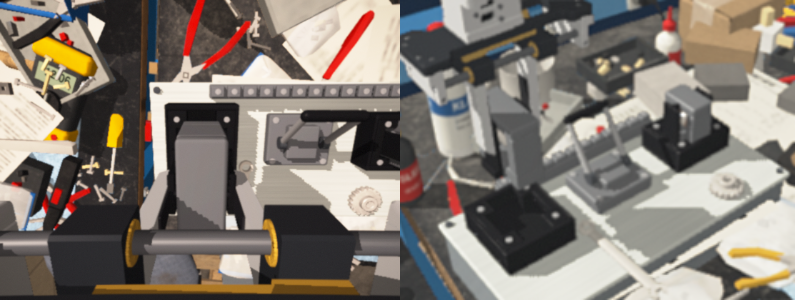

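The picture shows the carrier lifted clear and upright between the fingers. The handle leans back, and the short carrier, spanner and gear have not moved.

```bash
python3 -c "
from workcell import bot
print(bot.close_job())"
```

```text
the job is handed in; nothing more can be done
None
```

I've handed the job in: the isolator was pushed over to its stop, and the long carrier is held still and upright, catches pinched, about 10 cm above its seat. The short carrier, spanner and gear stayed where they were.

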